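# Open the speaker's battery cassette with the pin tool

## Robot

A 6-joint arm with a two-finger parallel gripper is mounted at the origin on the work surface. World frame = base frame: x ahead of the robot, y to its left, z up, the work surface at z = 0. Lengths are in mm, angles in degrees, forces in N, time in s.
With the tool pointing down it reaches from about 300 to 850 mm from the base axis. Payload 4.2 kg.
Tool frame: the origin (TCP) lies at the very end of the fingers, on their centre line; the grasp point (between the pads) lies 19 mm behind it; z points along the fingers, y is the line along which they close (so a half turn about z gives the same grasp; the last joint's range is limited). The gripper opens to 91 mm and grips with 3 to 60 N. Pads are 32 mm wide; open, the fingers measure 118 mm over their backs; the gripper's body (76 mm by 178 mm) begins 60 mm behind the grasp point.
Start: joints at [-77.177, 18.312, 89.639, -0, 72.044, -1.146], TCP at [138.803, -558.012, 213.976] pointing down, gripper open.
Joint ranges: [-177.97, 177.97], [-48.28, 115.42], [12.27, 149.76], [-77.06, 257.06], [2.81, 150.46], [-146.56, 146.56]. Speed limits (degrees/s): [147.25, 147.25, 180, 180, 180, 180].

## Interface

Orientations are given as [roll, pitch, yaw] about the fixed x, y, z axes, in that order (R = Rz(yaw) Ry(pitch) Rx(roll)).
In Python, from workcell import env gives the robot as it stands.
- The arm moves only by the shell command python3 -m pendant 'ROWS' [FORCE]. ROWS is a JSON object of lists of equal length, an entry for each row: "translation": the shift along the tool's x, y, z in mm, a list of three; "roll": the turn about the tool's z in rad; "hand": the closure in counts, from 0 (fully open) to 255 (shut). In form: {"translation": [[dx, dy, dz], ...], "roll": [roll, ...], "hand": [hand, ...]}. A call has exactly 8 rows; each row shifts and turns the commanded pose from where the row before left it, along the tool's axes as they then stand; what a row does not reach is not made up. A row lasts 1/12 s, in which the tool goes at most 41.7 mm and 7.16 degrees, less where a joint would pass 70% of its speed; a pose out of reach is approached as far as the arm can. A call with a gripper value outside its range is refused whole. The fingers move at their own pace and stop on an object; FORCE is the grip in N (left out, the last holds). Time passes only in rows, so rows that do not move let the fingers close, or fill a call up. It gives the time, the measured TCP pose, the force, the opening and the grip force at its end, in the units of the state.
- env.state(): the state, without advancing time (a new reading comes with each control period).
- env.grab_frame(name): name is "scene" or "top" or "wrist"; returns a dict with "frame" (480x640x3 uint8, red, green, blue), "z_map" (480x640 float32, mm along the optical axis (not along the pixel's ray), 0 where there is no reading), "fx", "fy", "cx", "cy" (pixels), "dist" ([k1, k2, p1, p2, k3] as OpenCV has them; the pictures are not rectified), "pose" (4x4, takes a point from camera to world coordinates). Camera axes: x right, y down, z forward; pixel columns grow to the right and rows downward; lengths in mm; the calibration is good to about 2 mm. A picture is of the moment at which its call begins.
- env.job_done(): hands the job in; it is judged then, once.
Trained networks look in a picture, given as the dict that the camera call returned (one of the last four; its "shot" number tells which), for a name from the list of things; names that differ only in an ending like _2 or _b are one class to them, and where a whole thing is asked for, a point or a joint stands for the part that bears it (a point fixed in the world has none). Each returns a list of dicts, best first, with "score" (0 to 1); they miss things now and then, are a little off and sometimes report something else, mostly with a low value. They report only what shows in the picture. A call takes as long as a camera call.
- env.recognise(picture, label): "rect" ([centre column, centre row, width, height] in pixels, round what is visible of it).
- env.regions_of(picture, label): "pixels" (480x640 bool, what is visible of it) and "rect" ([centre column, centre row, width, height] in pixels, round what is visible of it).
The state is a dict: "time_s": time; "qpos": joint angles; "qvel": joint speeds; "effort": joint torques, N m; "ee_pos": TCP position; "ee_rot": TCP orientation; "force": force on the tool from outside, world axes, zero at the start; "torque": the same for the moment, N m; "gripper_width": finger opening in mm; "gripper_force": force on a finger pad.
Only numpy, scipy, OpenCV 4.12 (cv2) and the standard library are available. Lean on these libraries where they do the work, as an engineer would, in place of code of your own. Each camera call takes 0.05 s, during which the arm holds its last target. There are 200 camera calls.

## Task

Take the pin tool out of its wooden stand, push its tip down into the round recess of the battery cassette in the table speaker to hold the hidden release button down, and, keeping it held, push the cassette out of the speaker's front with the pin until it is fully out at its stop. Then stand the pin tool back in the hole of its stand and let go. Be gentle: the button yields to a light push and breaks under a hard one, touch the speaker with nothing but the pin, and leave the other things on the table alone.

Things in the scene. Friction and masses are not known exactly. Their poses are not given: they have to be found in the camera images.
- speaker: Low table speaker, fixed, 160 (its x) by 130 (y) by 57 mm high, grey base, white top. Origin: centre of its underside; z up; the cassette slides out of its front, along -x. The rear 120 mm are roofed; in the front 40 mm the cassette lies open between cheeks 49 mm high. The roof's edge is 9 mm above the cassette's top and 20 mm behind the recess centre when shut
- speaker_roof (a point): Point on the middle of the speaker's roof, 57 mm up. Forces between pin and speaker (cassette and button included): a steady 7 to 12 N down on the button holds it safely; over 22 N anywhere breaks it. A row of hidden catches about 9 mm apart along the cassette's travel stops it again wherever the button comes up, so keep it down for the whole stroke
- cassette (a joint): Slide of the grey plastic battery cassette (58 mm wide; solid front block 40 mm long, 21 mm thick, top face 48 mm above the table): 0 = shut, grows as it moves out of the speaker's front, 0.036 m = fully out at its stop. It rubs with about 2 N and stays where it is left; fully out it latches there
- recess (a point): Mouth centre of the round recess in the cassette's top (moves with it): vertical hole 12 mm wide, the release button at its bottom. Its top lies 4 to 14 mm below the mouth: this varies, so feel for it. It yields at 3 N, frees the cassette when 3.5 to 4 mm down, and is at its firm bottom 4.5 mm down at 6 N. The pin, held down, pushes the cassette by the recess's wall
- pin_center (a point): Centre of the pin tool's handle, to grip there: square aluminium handle 16 by 16 mm, 50 mm long, upright (x and y axes square to its flats, z up along the tool). Below it a steel shaft, 6 mm thick and 42 mm long: the tip lies 67 mm below this point, the handle's underside 25 mm below it. The tool weighs about 60 g
- pin_tip (a point): Tip (lower end) of the pin tool's shaft, on the tool's axis
- stand_hole (a point): Centre of the mouth of the hole in the top of the wooden stand, a fixed block 64 by 64 mm, 50 mm high. The hole is vertical, 12 mm wide with a 1.5 mm chamfer, 45 mm deep. The pin tool stands in it with the handle's underside resting on the stand's top (pin tip 42 mm below this point)
- ring_dish: Bystander: small white ceramic ring dish, 84 mm across, 22 mm high; origin at the centre of its underside
- glass_bowl: Bystander: green glass bowl, 150 mm across, 65 mm high; origin at the centre of its underside
- phone_stand: Bystander: steel phone stand, 100 by 80 mm, about 105 mm high; origin at the centre of its underside
- mug: Bystander: blue mug, 80 mm across, 90 mm high; origin at the centre of its underside
- remote: Bystander: black remote, 46 by 170 by 18 mm, lying flat; origin at the centre of its underside

How it is judged (in metres and radians):
On the way, in this order (a step that is already met when the one before it is completed fails the run):
1. the pin tool is lifted out of its stand (z of pin_tip in the frame of stand_hole above 0.003 m), for 0.1 s.
2. the cassette is pushed fully out with the pin in its recess (value of joint cassette above 0.034 m and z of pin_tip in the frame of recess below -0.003 m and horizontal distance between pin_tip and recess below 0.007 m), for 0.05 s.
At the end, for the whole second after the job is handed in: The cassette is out at its stop (at least 33.5 of 36 mm) and the pin tool stands at rest in the hole of its stand, upright within 0.15 rad, its tip at least 38 mm down the hole (value of joint cassette above 0.0335 m and horizontal distance between pin_tip and stand_hole below 0.006 m and z of pin_tip in the frame of stand_hole below -0.038 m and angle between pin_center's own z axis and vertical below 0.15 rad and linear speed of pin below 0.02 m/s); the robot touches nothing.
It fails at once if the pin presses the speaker with more than 22 N (contact force between pin and speaker above 22 N).
It fails at once if the robot itself touches the speaker (over 2 N) (contact force between any of the fingers, the arm and speaker above 2 N).
It fails at once if a bystander is moved by more than 20 mm (distance of any of remote, ring_dish, glass_bowl, phone_stand, mug from where it was at the start of the episode above 0.02 m).
It also fails if it takes over 72 s, if anything falls off the work surface, if the arm or the gripper's body presses on something with over 40 N, if the wrist force passes 120 N, or if a joint passes its speed limit or range.

## Working session

There is one attempt and no reset: what is moved stays moved. The work goes in short steps, Python scripts to look and compute and a shell command to move; the robot and the scene stay as the last step left them, time stands still between calls to the robot, and variables do not carry over. Pictures are saved under pics/ and viewed, at most 10 in all, crops included, and the job is handed in when it is done.

```bash
ls; mkdir -p pics; cat > h.py <<'E'
import numpy as np, cv2
from workcell import env
def world(f,mask=None):
    K=np.array([[f['fx'],0,f['cx']],[0,f['fy'],f['cy']],[0,0,1.]])
    v,u=np.nonzero((f['z_map']>0) if mask is None else (mask&(f['z_map']>0)))
    n=cv2.undistortPoints(np.stack([u,v],1).astype(float)[:,None],K,np.array(f['dist'],float))[:,0]
    z=f['z_map'][v,u]; P=np.c_[n*z[:,None],z]; T=np.array(f['pose'])
    return P@T[:3,:3].T+T[:3,3], u, v
def save(f,n): cv2.imwrite('pics/'+n,f['frame'][:,:,::-1])
E
python3 - <<'E'
from h import *
s=env.state(); print({k:np.round(v,2) for k,v in s.items()})
for c in ['top','scene']:
    f=env.grab_frame(c); save(f,c+'0.png')
    for l in ['speaker','pin_center','cassette','ring_dish','glass_bowl','phone_stand','mug','remote']:
        r=env.regions_of(f,l)
        for q in r[:2]:
            P,_,_=world(f,q['pixels'])
            if len(P): print(c,l,round(q['score'],2),np.round(q['rect']),np.round(np.median(P,0)),np.round(np.percentile(P,2,0)),np.round(np.percentile(P,98,0)))
E
```

```text
pics
{'time_s': np.float64(0.0), 'qpos': array([-77.18,  18.35,  89.71,  -0.  ,  72.04,  -1.14]), 'qvel': array([-0.  , -0.03, -0.06,  0.08, -0.09,  0.02]), 'effort': array([ -0.  , -41.25, -23.2 ,   0.07,   0.05,  -0.  ]), 'ee_pos': array([ 138.67, -557.5 ,  213.1 ]), 'ee_rot': array([-179.9 ,   -0.  ,   13.97]), 'force': array([-0.55,  0.11, -1.01]), 'torque': array([-0.  , -0.02,  0.05]), 'gripper_force': np.float64(0.0), 'gripper_width': np.float64(91.27)}
top speaker 0.78 [349. 253.  53.  66.] [589. -47.  55.] [ 513. -109.   42.] [665.  15.  61.]
top cassette 0.9 [349. 278.  23.  14.] [529. -47.  47.] [510. -73.  34.] [547. -21.  52.]
top ring_dish 0.79 [445. 283.  33.  29.] [ 509. -301.   13.] [ 473. -336.   -0.] [ 546. -262.   24.]
top glass_bowl 0.74 [438. 190.  60.  60.] [ 756. -290.   25.] [ 684. -348.    0.] [ 816. -217.   66.]
top phone_stand 0.91 [342. 190.  36.  40.] [763. -35.  22.] [715. -78.  -2.] [802.   8. 100.]
top mug 0.85 [150. 248.  42.  34.] [627. 478.  38.] [584. 424.  -1.] [665. 516.  91.]
top mug 0.59 [350. 281.  25.  11.] [529. -49.  47.] [510. -75.  35.] 
[... 483 characters left out ...]
] [542. -21.  52.]
scene ring_dish 0.56 [193. 217.  34.  30.] [ 501. -301.   13.] [ 469. -335.    1.] [ 545. -262.   24.]
scene glass_bowl 0.77 [181. 298.  66.  66.] [ 733. -293.   27.] [ 681. -350.    2.] [ 816. -218.   66.]
scene phone_stand 0.91 [298. 311.  43.  45.] [779. -37.   6.] [717. -81.   1.] [817.   6. 100.]
scene mug 0.69 [505. 243.  47.  51.] [632. 462.  55.] [592. 422.   3.] [669. 500.  91.]
scene mug 0.39 [136. 237.  64.  27.] [ 563. -433.   18.] [ 531. -512.    4.] [ 588. -352.   22.]
scene remote 0.94 [134. 237.  74.  31.] [ 562. -433.   18.] [ 530. -513.    3.] [ 588. -351.   22.]
scene remote 0.64 [294. 242.  57.  70.] [613. -46.  56.] [ 513. -108.    8.] [671.  16.  60.]
```

View pics/top0.png

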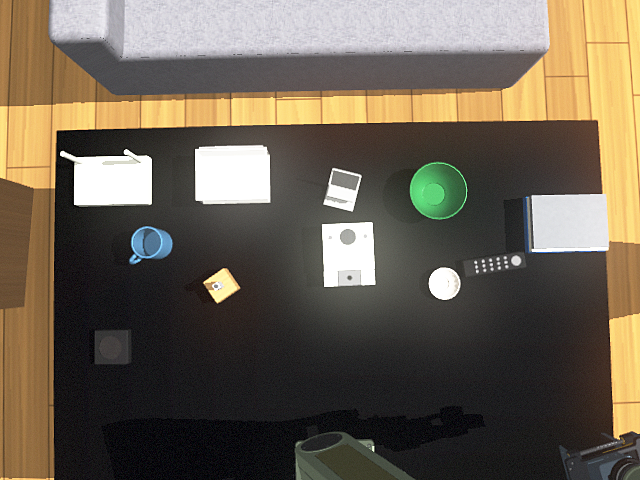

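View pics/scene0.png

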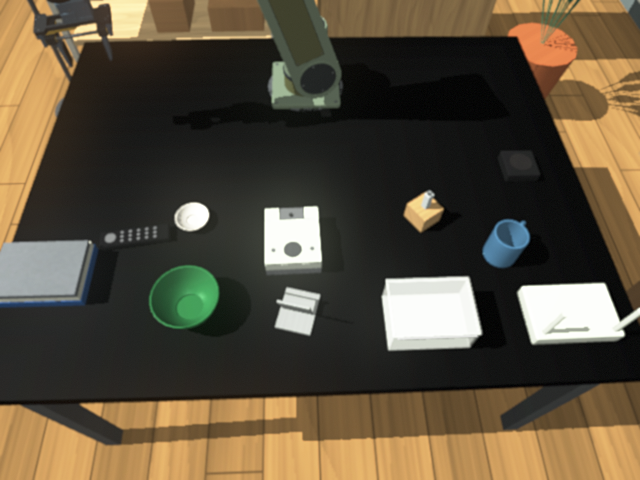

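Top: speaker at (349,254), its cassette recess at (349,278), front to the robot; stand with pin at (221,286), turned about 40°. Scene: stand (424,211), pin handle (430,198).

```bash
python3 - <<'E'
from h import *
for c,(x0,x1,y0,y1) in {'top':(198,245,262,308),'scene':(395,450,180,240)}.items():
    f=env.grab_frame(c)
    m=np.zeros((480,640),bool); m[y0:y1,x0:x1]=1
    P,u,v=world(f,m)
    for lo,hi in [(43,57),(70,85),(85,115)]:
        q=P[(P[:,2]>lo)&(P[:,2]<hi)]
        if len(q)>2: print(c,lo,len(q),np.round(q.mean(0),1),q.min(0).round(),q.max(0).round(), cv2.minAreaRect(q[:,:2].astype(np.float32)))
    for lbl in ['speaker','cassette']:
        r=env.regions_of(f,lbl)[0]; P,_,_=world(f,r['pixels'])
        q=P[(P[:,2]>52)&(P[:,2]<62)] if lbl=='speaker' else P
        print(c,lbl,q.mean(0).round(1),cv2.minAreaRect(q[:,:2].astype(np.float32)))
E
```

```text
top 43 542 [516.7 284.8  49. ] [474. 242.  43.] [558. 330.  57.] ((516.8912353515625, 285.58331298828125), (64.26272583007812, 65.34819793701172), 32.183143615722656)
top 70 10 [517.1 280.8  78.5] [508. 276.  72.] [526. 286.  85.] ((516.2028198242188, 280.4088134765625), (9.217218399047852, 17.616701126098633), 81.81510162353516)
top 85 43 [517.2 285.1  98.4] [509. 275.  89.] [526. 297. 104.] ((517.3949584960938, 285.66717529296875), (16.980255126953125, 14.806243896484375), 42.09115982055664)
top speaker [608.3 -46.1  56.4] ((590.25146484375, -46.565345764160156), (158.2893829345703, 129.68569946289062), 0.9674095511436462)
top cassette [529.  -46.2  46.1] ((527.2451782226562, -46.95521545410156), (52.1151008605957, 33.529998779296875), 88.8311996459961)
scene 43 488 [522.1 283.8  49.6] [474. 242.  43.] [561. 330.  57.] ((515.4028930664062, 286.3520202636719), (66.4832763671875, 68.99771881103516), 34.1729736328125)
scene 70 33 [520.5 283.8  76.7] [512. 276.  70.] [526. 296.  85.] ((520.5357666015625, 284.2237548828125), (20.63763999938965, 10.877605438232422), 69.83171844482422)
scene 85 71 [518.1 285.1  95.7] [506. 276.  85.] [527. 297. 103.] ((516.4711303710938, 286.007568359375), (17.592283248901367, 19.05770492553711), 33.37997055053711)
scene speaker [611.5 -45.7  56.8] ((591.5240478515625, -45.41712951660156), (158.86947631835938, 128.30567932128906), 1.1877480745315552)
scene cassette [526.1 -47.3  47.7] ((526.0767211914062, -47.480308532714844), (35.305763244628906, 54.423030853271484), 0.05117407813668251)
```

```bash
A='{"translation":[[23.8,-30.3,-2],[23.8,-30.3,-2],[23.8,-30.3,-2],[23.8,-30.3,-2],[23.8,-30.3,-2],[23.8,-30.3,-2],[23.8,-30.3,-2],[23.8,-30.3,-2]],"roll":[0,0,0,0,0,0,0,0],"hand":[0,0,0,0,0,0,0,0]}'
python3 -m pendant '{"translation":[[23.8,-30.3,-2],[23.8,-30.3,-2],[23.8,-30.3,-2],[23.8,-30.3,-2],[23.8,-30.3,-2],[23.8,-30.3,-2],[23.8,-30.3,-2],[23.8,-30.3,-2]],"roll":[0,0,0,0,0,0,0,0],"hand":[0,0,0,0,0,0,0,0]}'
python3 -m pendant '{"translation":[[23.8,-30.3,-2],[23.8,-30.3,-2],[23.8,-30.3,-2],[23.8,-30.3,-2],[23.8,-30.3,-2],[23.8,-30.3,-2],[23.8,-30.3,-2],[23.8,-30.3,-2]],"roll":[0,0,0,0,0,0,0,0],"hand":[0,0,0,0,0,0,0,0]}'
python3 -m pendant '{"translation":[[23.8,-30.3,-2],[23.8,-30.3,-2],[23.8,-30.3,-2],[23.8,-30.3,-2],[23.8,-30.3,-2],[23.8,-30.3,-2],[23.8,-30.3,-2],[23.8,-30.3,-2]],"roll":[0,0,0,0,0,0,0,0],"hand":[0,0,0,0,0,0,0,0]}'
python3 -m pendant '{"translation":[[0,0,0],[0,0,0],[0,0,0],[0,0,0],[0,0,0],[0,0,0],[0,0,0],[0,0,0]],"roll":[-0.12,-0.12,-0.12,-0.12,-0.12,-0.12,-0.12,-0.12],"hand":[0,0,0,0,0,0,0,0]}'
python3 -m pendant '{"translation":[[0,0,0],[0,0,0],[0,0,0],[0,0,0],[0,0,0],[0,0,0],[0,0,0],[0,0,0]],"roll":[-0.12,-0.12,-0.12,-0.12,-0.12,-0.12,-0.12,-0.1],"hand":[0,0,0,0,0,0,0,0]}'
python3 - <<'E'
from h import *
print(env.state()['qpos'])
f=env.grab_frame('wrist'); save(f,'w1.png'); print(np.round(f['pose'],2))
P,u,v=world(f)
for lo,hi in [(45,55),(85,110)]:
    k=(P[:,2]>lo)&(P[:,2]<hi)&(abs(P[:,0]-517)<60)&(abs(P[:,1]-286)<60); q=P[k]
    print(lo,len(q))
    if len(q): print(q.mean(0),cv2.minAreaRect(q[:,:2].astype(np.float32)))
E
```

```text
time_s: 1.87
ee_pos: [265.3, -275.1, 230.2]
ee_rot: [180.0, -0.0, 13.9]
force: [0.8, -0.1, -0.3]
gripper_width: 91.4
gripper_force: 0.0
time_s: 2.53
ee_pos: [391.6, 6.3, 246.4]
ee_rot: [180.0, -0.1, 14.0]
force: [0.7, -0.3, 0.2]
gripper_width: 91.1
gripper_force: 0.0
time_s: 3.2
ee_pos: [518.0, 287.5, 262.0]
ee_rot: [180.0, -0.0, 14.0]
force: [1.1, 0.2, 0.1]
gripper_width: 91.4
gripper_force: 0.0
time_s: 3.87
ee_pos: [517.6, 285.6, 261.9]
ee_rot: [180.0, 0.0, 69.3]
force: [0.6, -0.1, -0.1]
gripper_width: 91.2
gripper_force: 0.0
time_s: 4.53
ee_pos: [517.5, 285.5, 261.9]
ee_rot: [-180.0, 0.0, 123.2]
force: [0.1, -0.8, 0.9]
gripper_width: 91.2
gripper_force: 0.0
[ 2.77747297e+01  1.83692875e+01  8.26437335e+01 -3.72894983e-03
  7.89920724e+01 -5.37686263e+00]
[[ 8.4000e-01  5.3000e-01  1.3000e-01  4.8129e+02]
 [ 5.5000e-01 -8.1000e-01 -2.0000e-01  3.3979e+02]
 [ 0.0000e+00  2.4000e-01 -9.7000e-01  4.3192e+02]
 [ 0.0000e+00  0.0000e+00  0.0000e+00  1.0000e+00]]
45 4084
[515.02824656 287.44961863  49.34325786] ((515.95458984375, 285.944091796875), (64.26182556152344, 64.19683837890625), 33.55564880371094)
85 430
[515.41874877 286.55767018  98.76132789] ((515.9847412109375, 285.66015625), (15.878251075744629, 16.85207748413086), 32.972347259521484)
```

View pics/w1.png

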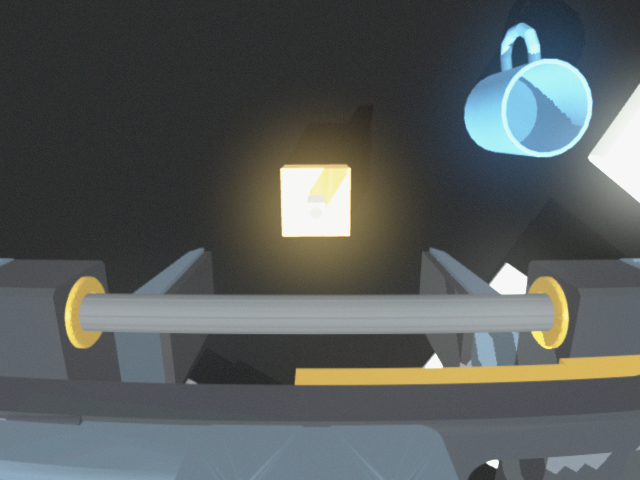

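The wrist picture shows the stand's top (315,200) with the pin upright in the middle, the mug well clear at upper right. The tool is within 2 mm of the pin and aligned.

```bash
python3 -m pendant '{"translation":[[1,-1,20],[0,0,20],[0,0,20],[0,0,20],[0,0,20],[0,0,20],[0,0,20],[0,0,10]],"roll":[0,0,0,0,0,0,0,0],"hand":[0,0,0,0,0,0,0,0]}' 40
python3 -m pendant '{"translation":[[0,0,15],[0,0,15],[0,0,12],[0,0,8],[0,0,4],[0,0,1],[0,0,0],[0,0,0]],"roll":[0,0,0,0,0,0,0,0],"hand":[0,0,0,0,0,0,0,0]}'
python3 -m pendant '{"translation":[[0,0,0],[0,0,0],[0,0,0],[0,0,0],[0,0,0],[0,0,0],[0,0,0],[0,0,0]],"roll":[0,0,0,0,0,0,0,0],"hand":[230,230,230,230,230,230,230,230]}' 40
python3 -m pendant '{"translation":[[0,0,0],[0,0,0],[0,0,0],[0,0,0],[0,0,0],[0,0,0],[0,0,0],[0,0,0]],"roll":[0,0,0,0,0,0,0,0],"hand":[255,255,255,255,255,255,255,255]}' 40
```

```text
time_s: 5.25
ee_pos: [515.0, 285.2, 109.5]
ee_rot: [-179.8, -0.0, 122.7]
force: [0.6, -0.0, -0.6]
gripper_width: 91.0
gripper_force: 0.0
time_s: 5.92
ee_pos: [516.8, 286.1, 57.7]
ee_rot: [179.9, 0.0, 122.8]
force: [0.2, -0.0, 0.4]
gripper_width: 91.4
gripper_force: 0.0
time_s: 6.58
ee_pos: [516.2, 285.8, 56.9]
ee_rot: [-180.0, 0.0, 122.8]
force: [-0.5, -0.6, 0.0]
gripper_width: 40.7
gripper_force: 0.0
time_s: 7.25
ee_pos: [516.2, 285.8, 56.9]
ee_rot: [-180.0, 0.0, 122.8]
force: [-0.7, 1.3, 0.7]
gripper_width: 15.7
gripper_force: 40.0
```

```bash
python3 -m pendant '{"translation":[[0,0,-5],[0,0,-15],[0,0,-25],[0,0,-30],[0,0,-30],[0,0,-30],[0,0,-30],[0,0,-15]],"roll":[0,0,0,0,0,0,0,0],"hand":[255,255,255,255,255,255,255,255]}' 40
python3 -m pendant '{"translation":[[-10,-5.8,0],[-20,-11.7,0],[-20,-11.7,0],[-20,-11.7,0],[-20,-11.7,0],[-20,-11.7,0],[-20,-11.7,0],[-20,-11.7,0]],"roll":[0,0,0,0,0,0,0,0],"hand":[255,255,255,255,255,255,255,255]}'
python3 -m pendant '{"translation":[[-20,-11.7,0],[-20,-11.7,0],[-20,-11.7,0],[-20,-11.7,0],[-20,-11.7,0],[-17,-9.9,0],[-12,-7,0],[-8,-4.8,0]],"roll":[0,0,0,0,0,0,0,0],"hand":[255,255,255,255,255,255,255,255]}'
python3 -m pendant '{"translation":[[0,0,0],[0,0,0],[0,0,0],[0,0,0],[0,0,0],[0,0,0],[0,0,0],[0,0,0]],"roll":[0.1,0.11,0.11,0.11,0.1,0.025,0,0],"hand":[255,255,255,255,255,255,255,255]}'
python3 - <<'E'
from h import *
s=env.state();print(s['ee_pos'],s['ee_rot'],s['force'],s['qpos'])
f=env.grab_frame('wrist'); save(f,'w2.png')
P,u,v=world(f)
k=(P[:,2]>53)&(P[:,2]<62)&(abs(P[:,0]-590)<100)&(abs(P[:,1]+47)<80)
print(k.sum(),P[k].min(0),P[k].max(0),cv2.minAreaRect(P[k][:,:2].astype(np.float32)))
for l in ['cassette','speaker','recess','pin_center']:
    for r in env.recognise(f,l)[:1]: print(l,r['score'],np.round(r['rect']))
for l in ['cassette']:
    r=env.regions_of(f,l)[0]; Q,_,_=world(f,r['pixels']); Q=Q[(Q[:,2]>44)&(Q[:,2]<52)]; print(len(Q),cv2.minAreaRect(Q[:,:2].astype(np.float32)),Q.mean(0))
E
```

```text
time_s: 7.92
ee_pos: [517.3, 286.5, 241.5]
ee_rot: [179.6, 0.0, 122.8]
force: [0.9, 0.7, -0.9]
gripper_width: 15.9
gripper_force: 40.0
time_s: 8.58
ee_pos: [522.6, 110.2, 235.3]
ee_rot: [-179.8, -0.0, 122.8]
force: [0.6, -0.1, -0.5]
gripper_width: 15.7
gripper_force: 40.0
time_s: 9.25
ee_pos: [529.4, -48.4, 235.4]
ee_rot: [-179.8, -0.1, 122.7]
force: [-1.3, 0.4, -0.5]
gripper_width: 15.7
gripper_force: 40.0
time_s: 9.92
ee_pos: [530.0, -46.4, 236.2]
ee_rot: [-179.9, -0.0, 91.1]
force: [0.4, -0.0, -0.9]
gripper_width: 15.3
gripper_force: 40.0
[530.01843649 -46.41991141 236.16312597] [-1.79906178e+02 -4.26409214e-03  9.10815539e+01] [ 0.41721542 -0.00346624 -0.92853469] [-6.23893752e+00  1.36951940e+01  9.29293472e+01 -8.05843820e-03
  7.34690591e+01 -7.31819571e+00]
17057 [548.63126503 -97.55810507  53.02805841] [670.93924791  20.52018075  59.86939757] ((609.5534057617188, -38.588661193847656), (120.42082214355469, 116.19650268554688), 1.407259225845337)
cassette 0.85 [318. 209.  49.  70.]
speaker 0.83 [386. 199. 193. 133.]
recess 0.85 [317. 211.  42.  70.]
pin_center 0.62 [319. 298.  50.  99.]
2792 ((529.73486328125, -47.61980438232422), (39.85935974121094, 58.38025665283203), 0.8520731329917908) [529.7274939  -47.07651699  47.32825998]
```

View pics/w2.png

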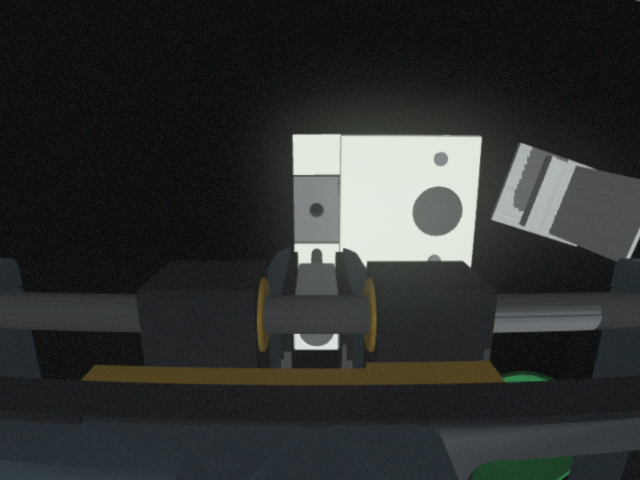

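The recess shows at (316,210), the pin's tip at about (316,252), and the speaker's roof to the right.

```bash
cat >> h.py <<'E'
def ray(f,u,v,z):
    K=np.array([[f['fx'],0,f['cx']],[0,f['fy'],f['cy']],[0,0,1.]])
    n=cv2.undistortPoints(np.array([[[u,v]]],float),K,np.array(f['dist'],float))[0,0]
    T=np.array(f['pose']); d=T[:3,:3]@[n[0],n[1],1]; return T[:3,3]+d*(z-T[2,3])/d[2]
E
python3 - <<'E'
from h import *
f=env.grab_frame('wrist'); g=cv2.cvtColor(f['frame'],cv2.COLOR_RGB2GRAY)
w=g[198:222,305:329]; print(np.percentile(w,[0,5,50,95]))
m=(w<(np.median(w)+w.min())/2); n,l,st,c=cv2.connectedComponentsWithStats(m.astype(np.uint8))
k=1+st[1:,4].argmax(); u,v=c[k]+[305,198]; print(u,v,st[k])
print('recess',ray(f,u,v,48))
cv2.imwrite('pics/tip.png',cv2.resize(f['frame'][190:290,280:360,::-1],None,fx=6,fy=6,interpolation=cv2.INTER_CUBIC))
print('tip exp', [ray(f,316,r,187.3).round(1) for r in (246,250,254,258)])
P,uu,vv=world(f); k=(uu==316)&(vv>240)&(vv<275); print(np.c_[vv[k],P[k].round(0)][::3])
E
```

```text
[ 56.  61. 132. 137.]
315.0344827586207 209.30344827586208 [  4   5  13  14 145]
recess [529.44723266 -47.47239543  48.        ]
tip exp [array([530.2, -42.4, 187.3]), array([530.3, -44.7, 187.3]), array([530.3, -47. , 187.3]), array([530.4, -49.3, 187.3])]
[[241. 531. -76.  48.]
 [244. 531. -79.  49.]
 [247. 531. -82.  48.]
 [250. 530. -43. 193.]
 [253. 530. -44. 197.]
 [256. 530. -43. 203.]
 [259. 530. -43. 208.]
 [262. 530. -43. 214.]
 [265. 530. -38. 234.]
 [268. 530. -38. 238.]
 [271. 530. -38. 241.]
 [274. 530. -38. 245.]]
```

View pics/tip.png

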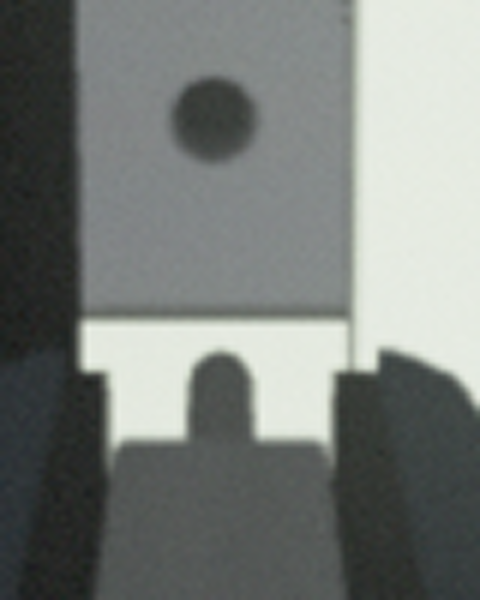

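```bash
python3 -m pendant '{"translation":[[-1.2,-0.3,5],[0,0,15],[0,0,20],[0,0,20],[0,0,20],[0,0,20],[0,0,15],[0,0,5]],"roll":[0,0,0,0,0,0,0,0],"hand":[255,255,255,255,255,255,255,255]}'
python3 -m pendant '{"translation":[[0,0,5],[0,0,4],[0,0,3],[0,0,2],[0,0,0],[0,0,0],[0,0,0],[0,0,0]],"roll":[0,0,0,0,0,0,0,0],"hand":[255,255,255,255,255,255,255,255]}'
python3 - <<'E'
from h import *
s=env.state();print(s['ee_pos'],s['force'])
f=env.grab_frame('wrist')
cv2.imwrite('pics/tip2.png',cv2.resize(f['frame'][190:330,260:380,::-1],None,fx=4,fy=4,interpolation=cv2.INTER_CUBIC))
print('recess pix dummy',ray(f,316,250,48))
E
```

```text
time_s: 10.93
ee_pos: [528.6, -47.4, 114.3]
ee_rot: [-179.7, -0.0, 91.0]
force: [-0.0, 0.0, -0.5]
gripper_width: 15.7
gripper_force: 40.0
time_s: 11.6
ee_pos: [530.7, -47.6, 103.3]
ee_rot: [180.0, 0.0, 91.0]
force: [0.0, -0.5, -1.0]
gripper_width: 15.8
gripper_force: 40.0
[530.67916069 -47.5558617  103.32274169] [ 0.04329602 -0.4903432  -0.95659409]
recess pix dummy [530.40798718 -47.59757886  48.        ]
```

View pics/tip2.png

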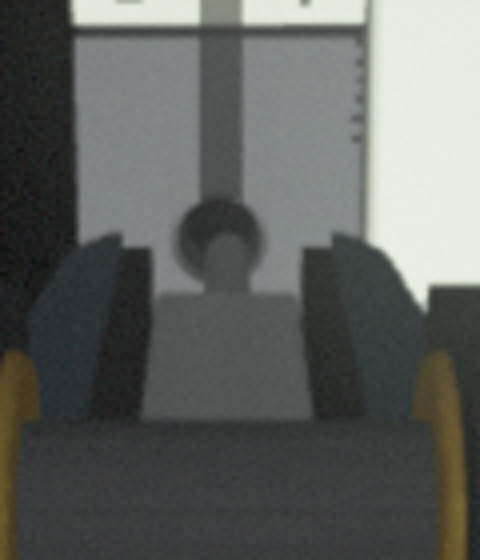

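The crop shows the pin tip about 1.4 mm to the right (+x) of the hole's centre (hole (314,250), pin 317), y aligned. Shifting −1.2 in tool y and going down.

```bash
python3 -m pendant '{"translation":[[0,-1.2,0],[0,0,0],[0,0,1],[0,0,1],[0,0,1],[0,0,1],[0,0,1],[0,0,1]],"roll":[0,0,0,0,0,0,0,0],"hand":[255,255,255,255,255,255,255,255]}' 60
python3 -m pendant '{"translation":[[0,0,1],[0,0,1],[0,0,1],[0,0,0],[0,0,0],[0,0,0],[0,0,0],[0,0,0]],"roll":[0,0,0,0,0,0,0,0],"hand":[255,255,255,255,255,255,255,255]}'
```

```text
time_s: 12.32
ee_pos: [529.2, -47.6, 96.8]
ee_rot: [-180.0, 0.0, 91.0]
force: [0.0, -0.4, -0.2]
gripper_width: 15.7
gripper_force: 60.0
time_s: 12.98
ee_pos: [529.3, -47.6, 94.0]
ee_rot: [180.0, 0.0, 91.0]
force: [-0.2, 0.4, -1.1]
gripper_width: 15.5
gripper_force: 60.0
```

```bash
python3 -m pendant '{"translation":[[0,0,1],[0,0,0],[0,0,1],[0,0,0],[0,0,1],[0,0,0],[0,0,0],[0,0,0]],"roll":[0,0,0,0,0,0,0,0],"hand":[255,255,255,255,255,255,255,255]}'
```

```text
time_s: 13.65
ee_pos: [529.2, -47.6, 90.9]
ee_rot: [-180.0, 0.0, 91.0]
force: [-0.9, 0.0, -1.0]
gripper_width: 15.4
gripper_force: 60.0
```

```bash
python3 -m pendant '{"translation":[[0,0,1],[0,0,0],[0,0,1],[0,0,0],[0,0,1],[0,0,0],[0,0,0],[0,0,0]],"roll":[0,0,0,0,0,0,0,0],"hand":[255,255,255,255,255,255,255,255]}'
```

```text
time_s: 14.32
ee_pos: [529.2, -47.6, 87.9]
ee_rot: [180.0, 0.0, 91.0]
force: [0.6, -0.3, -0.8]
gripper_width: 15.8
gripper_force: 60.0
```

```bash
python3 -m pendant '{"translation":[[0,0,1],[0,0,0],[0,0,1],[0,0,0],[0,0,1],[0,0,0],[0,0,0],[0,0,0]],"roll":[0,0,0,0,0,0,0,0],"hand":[255,255,255,255,255,255,255,255]}'
```

```text
time_s: 14.98
ee_pos: [529.4, -47.6, 85.2]
ee_rot: [180.0, 0.0, 91.0]
force: [0.4, 0.4, 4.0]
gripper_width: 15.4
gripper_force: 60.0
```

```bash
python3 -m pendant '{"translation":[[0,0,0.5],[0,0,0],[0,0,0.5],[0,0,0],[0,0,0],[0,0,0],[0,0,0],[0,0,0]],"roll":[0,0,0,0,0,0,0,0],"hand":[255,255,255,255,255,255,255,255]}'
python3 -m pendant '{"translation":[[0,0,0.5],[0,0,0],[0,0,0.5],[0,0,0],[0,0,0],[0,0,0],[0,0,0],[0,0,0]],"roll":[0,0,0,0,0,0,0,0],"hand":[255,255,255,255,255,255,255,255]}'
```

```text
time_s: 15.65
ee_pos: [529.3, -47.6, 84.0]
ee_rot: [180.0, 0.0, 91.0]
force: [-0.9, -0.3, 4.5]
gripper_width: 15.8
gripper_force: 60.0
time_s: 16.32
ee_pos: [529.3, -47.6, 83.0]
ee_rot: [180.0, 0.0, 91.0]
force: [-0.6, 0.7, 4.6]
gripper_width: 15.4
gripper_force: 60.0
```

```bash
python3 -m pendant '{"translation":[[0,0,0.5],[0,0,0],[0,0,0],[0,0,0.5],[0,0,0],[0,0,0],[0,0,0],[0,0,0]],"roll":[0,0,0,0,0,0,0,0],"hand":[255,255,255,255,255,255,255,255]}'
```

```text
time_s: 16.98
ee_pos: [529.4, -47.6, 82.2]
ee_rot: [180.0, 0.0, 91.0]
force: [-0.5, 1.7, 5.8]
gripper_width: 15.2
gripper_force: 60.0
```

```bash
python3 -m pendant '{"translation":[[0,0,0.3],[0,0,0],[0,0,0],[0,0,0.2],[0,0,0],[0,0,0],[0,0,0],[0,0,0]],"roll":[0,0,0,0,0,0,0,0],"hand":[255,255,255,255,255,255,255,255]}'
```

```text
time_s: 17.65
ee_pos: [529.4, -47.6, 82.1]
ee_rot: [180.0, 0.0, 91.0]
force: [-1.1, 0.6, 9.4]
gripper_width: 15.6
gripper_force: 60.0
```

```bash
python3 -m pendant '{"translation":[[0,-0.7,0],[0,-0.7,0],[0,-0.7,0],[0,-0.7,0],[0,-0.7,0],[0,-0.7,0],[0,-0.7,0],[0,0,0]],"roll":[0,0,0,0,0,0,0,0],"hand":[255,255,255,255,255,255,255,255]}'
```

```text
time_s: 18.32
ee_pos: [526.0, -47.7, 82.2]
ee_rot: [179.8, 0.0, 91.0]
force: [2.2, 0.2, 6.5]
gripper_width: 15.8
gripper_force: 60.0
```

```bash
python3 -m pendant '{"translation":[[0,-0.5,0.2],[0,-0.7,0],[0,-0.7,0],[0,-0.7,0],[0,-0.7,0],[0,-0.7,0],[0,0,0],[0,0,0]],"roll":[0,0,0,0,0,0,0,0],"hand":[255,255,255,255,255,255,255,255]}'
```

```text
time_s: 18.98
ee_pos: [522.1, -47.8, 82.2]
ee_rot: [179.7, 0.0, 91.0]
force: [1.1, 1.0, 6.6]
gripper_width: 15.4
gripper_force: 60.0
```

```bash
python3 -m pendant '{"translation":[[0,-0.7,0.2],[0,-0.8,0],[0,-0.8,0.1],[0,-0.8,0],[0,-0.8,0],[0,-0.8,0],[0,-0.8,0],[0,0,0]],"roll":[0,0,0,0,0,0,0,0],"hand":[255,255,255,255,255,255,255,255]}'
```

```text
time_s: 19.65
ee_pos: [516.9, -47.9, 82.1]
ee_rot: [179.7, 0.0, 91.0]
force: [1.0, 0.8, 9.5]
gripper_width: 15.7
gripper_force: 60.0
```

```bash
python3 -m pendant '{"translation":[[0,-0.7,0],[0,-0.8,0],[0,-0.8,0],[0,-0.8,0],[0,-0.8,0],[0,-0.8,0],[0,-0.8,0],[0,0,0]],"roll":[0,0,0,0,0,0,0,0],"hand":[255,255,255,255,255,255,255,255]}'
python3 -m pendant '{"translation":[[0,-0.7,0.1],[0,-0.8,0],[0,-0.8,0],[0,-0.8,0],[0,-0.8,0],[0,-0.8,0],[0,0,0],[0,0,0]],"roll":[0,0,0,0,0,0,0,0],"hand":[255,255,255,255,255,255,255,255]}'
```

```text
time_s: 20.32
ee_pos: [511.4, -48.0, 82.1]
ee_rot: [179.7, 0.0, 91.0]
force: [1.6, 0.3, 7.6]
gripper_width: 15.8
gripper_force: 60.0
time_s: 20.98
ee_pos: [506.8, -48.1, 82.1]
ee_rot: [179.7, 0.0, 91.0]
force: [1.2, 0.3, 9.6]
gripper_width: 15.9
gripper_force: 60.0
```

```bash
python3 -m pendant '{"translation":[[0,-0.7,0],[0,-0.8,0],[0,-0.8,0.1],[0,-0.8,0],[0,-0.8,0],[0,-0.8,0],[0,-0.5,0],[0,0,0]],"roll":[0,0,0,0,0,0,0,0],"hand":[255,255,255,255,255,255,255,255]}'
python3 -m pendant '{"translation":[[0,-0.7,0],[0,-0.7,0],[0,-0.7,0.1],[0,-0.7,0],[0,-0.7,0],[0,-0.5,0],[0,0,0],[0,0,0]],"roll":[0,0,0,0,0,0,0,0],"hand":[255,255,255,255,255,255,255,255]}'
```

```text
time_s: 21.65
ee_pos: [501.8, -48.2, 82.1]
ee_rot: [179.7, 0.0, 91.0]
force: [2.4, 0.7, 9.0]
gripper_width: 16.0
gripper_force: 60.0
time_s: 22.32
ee_pos: [497.9, -48.3, 82.1]
ee_rot: [179.7, 0.0, 91.0]
force: [2.1, 0.5, 10.0]
gripper_width: 15.6
gripper_force: 60.0
```

```bash
python3 -m pendant '{"translation":[[0,-0.5,0],[0,-0.5,0],[0,-0.5,0],[0,-0.5,0],[0,-0.5,0],[0,-0.5,0],[0,0,0],[0,0,0]],"roll":[0,0,0,0,0,0,0,0],"hand":[255,255,255,255,255,255,255,255]}'
python3 - <<'E'
from h import *
for c in ['top','scene']:
    f=env.grab_frame(c)
    r=env.regions_of(f,'cassette')
    if r:
        Q,_,_=world(f,r[0]['pixels']); Q=Q[(Q[:,2]>44)&(Q[:,2]<52)]; print(c,r[0]['score'],len(Q),np.percentile(Q,[1,50,99],axis=0).round(1))
E
```

```text
time_s: 22.98
ee_pos: [494.9, -48.3, 82.1]
ee_rot: [179.7, 0.0, 91.0]
force: [1.3, 0.1, 9.9]
gripper_width: 15.9
gripper_force: 60.0
top 0.71 191 [[ 683.9 -347.8   44. ]
 [ 774.3 -312.8   48.1]
 [ 816.1 -213.8   51.9]]
scene 0.66 220 [[489.5 -74.7  44.1]
 [508.8 -49.9  47.4]
 [542.  -22.4  51.4]]
```

```bash
python3 -m pendant '{"translation":[[0,-0.4,0],[0,-0.4,0],[0,-0.4,0],[0,-0.4,0],[0,-0.4,0],[0,0,0],[0,0,0],[0,0,0]],"roll":[0,0,0,0,0,0,0,0],"hand":[255,255,255,255,255,255,255,255]}'
python3 -m pendant '{"translation":[[0,-0.3,0],[0,-0.3,0],[0,-0.3,0],[0,-0.3,0],[0,0,0],[0,0,0],[0,0,0],[0,0,0]],"roll":[0,0,0,0,0,0,0,0],"hand":[255,255,255,255,255,255,255,255]}'
```

```text
time_s: 23.85
ee_pos: [493.0, -48.4, 82.1]
ee_rot: [179.7, 0.0, 91.0]
force: [2.0, 0.4, 9.5]
gripper_width: 16.0
gripper_force: 60.0
time_s: 24.52
ee_pos: [492.8, -48.4, 82.1]
ee_rot: [179.5, 0.0, 91.0]
force: [3.7, -0.4, 8.2]
gripper_width: 15.4
gripper_force: 60.0
```

```bash
python3 -m pendant '{"translation":[[0,-0.3,0.1],[0,0,0],[0,-0.3,0],[0,0,0],[0,0,0],[0,0,0],[0,0,0],[0,0,0]],"roll":[0,0,0,0,0,0,0,0],"hand":[255,255,255,255,255,255,255,255]}'
```

```text
time_s: 25.18
ee_pos: [492.6, -48.4, 82.1]
ee_rot: [179.5, 0.0, 91.0]
force: [5.4, 0.4, 7.0]
gripper_width: 15.3
gripper_force: 60.0
```

```bash
python3 - <<'E'
from h import *
f=env.grab_frame('wrist'); save(f,'w3.png'); P,u,v=world(f)
k=(P[:,2]>44)&(P[:,2]<52)&(P[:,1]>-70)&(P[:,1]<-30)&(P[:,0]<560)&(P[:,0]>440); Q=P[k]
print(len(Q),np.percentile(Q,[1,2,50,98,99],axis=0).round(1))
k=(P[:,2]>44)&(P[:,2]<54)&(P[:,1]>-18)&(P[:,1]<20)&(P[:,0]<560)&(P[:,0]>440); Q=P[k]
print(len(Q),np.percentile(Q,[1,2,50,98,99],axis=0).round(1))
E
```

```text
2388 [[473.9 -48.8  44.1]
 [474.  -48.1  44.1]
 [495.2 -37.4  47.2]
 [538.6 -30.3  49.1]
 [549.  -30.2  50.7]]
5863 [[508.7 -16.1  46.6]
 [509.1 -15.8  46.9]
 [529.1   1.1  48.3]
 [548.7  17.1  51.6]
 [549.   17.5  53. ]]
```

View pics/w3.png

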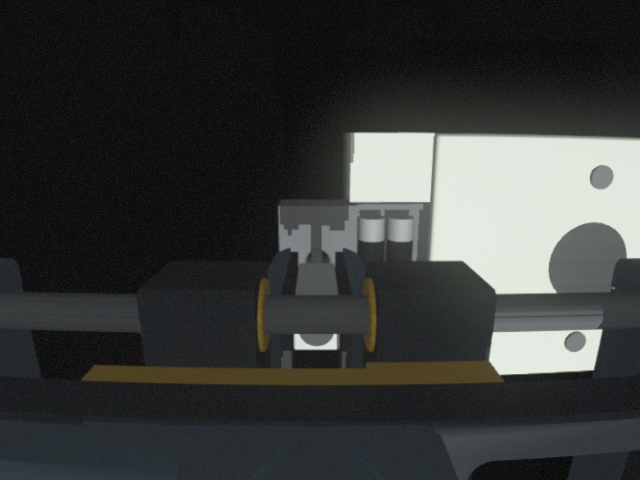

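The wrist picture shows the cassette's front out (left edge 279) with the batteries exposed behind (385,235). Depth gives the front at 473.9 against 509.8 at first, about 36 mm out. One slight extra push, then back off and lift.

```bash
python3 -m pendant '{"translation":[[0,-0.3,0.1],[0,0,0],[0,-0.2,0],[0,0,0],[0,0,0],[0,0.8,0],[0,0.8,-0.3],[0,0.4,-0.5]],"roll":[0,0,0,0,0,0,0,0],"hand":[255,255,255,255,255,255,255,255]}'
python3 -m pendant '{"translation":[[0,0.4,-1],[0,0,-2],[0,0,-4],[0,0,-6],[0,0,-8],[0,0,-10],[0,0,-15],[0,0,-20]],"roll":[0,0,0,0,0,0,0,0],"hand":[255,255,255,255,255,255,255,255]}'
python3 -m pendant '{"translation":[[0,0,-25],[0,0,-25],[0,0,-20],[0,0,-10],[0,0,-4],[0,0,0],[0,0,0],[0,0,0]],"roll":[0,0,0,0,0,0,0,0],"hand":[255,255,255,255,255,255,255,255]}'
```

```text
time_s: 25.9
ee_pos: [492.6, -48.4, 82.3]
ee_rot: [179.7, 0.0, 91.0]
force: [3.0, 0.8, 5.7]
gripper_width: 16.1
gripper_force: 60.0
time_s: 26.57
ee_pos: [488.2, -48.1, 147.0]
ee_rot: [-179.7, -0.0, 91.0]
force: [0.1, -0.6, -0.0]
gripper_width: 15.7
gripper_force: 60.0
time_s: 27.23
ee_pos: [489.5, -48.1, 229.8]
ee_rot: [-179.8, -0.0, 91.0]
force: [-0.1, -0.1, -1.5]
gripper_width: 15.9
gripper_force: 60.0
```

```bash
python3 - <<'E'
from h import *
f=env.grab_frame('wrist'); P,u,v=world(f)
for l in ['cassette']:
    r=env.regions_of(f,l)[0]; Q,_,_=world(f,r['pixels']); Q=Q[(Q[:,2]>44)&(Q[:,2]<52)]; print(len(Q),cv2.minAreaRect(Q[:,:2].astype(np.float32)),np.percentile(Q,[1,99],axis=0))
# pin: depth of the shaft & handle
k=(P[:,2]>120)&(abs(u-316)<14)&(v>235)&(v<300); 
for r in range(240,300,6):
    m=k&(v==r)
    if m.any(): print(r,u[m].min(),u[m].max(),np.median(P[m],0).round(1))
E
```

```text
3165 ((507.8306884765625, -48.188987731933594), (68.25650787353516, 58.57588577270508), 0.7983778715133667) [[473.77334087 -76.43348369  44.09371211]
 [539.31929717 -19.56531361  48.98782649]]
252 312 321 [489.3 -45.7 186.9]
258 311 322 [489.3 -46.  196.8]
264 303 329 [489.  -40.2 224.5]
270 303 329 [489.1 -40.2 233. ]
276 303 329 [488.9 -40.2 240.3]
282 303 329 [489.1 -40.2 247.5]
288 303 329 [489.1 -40.2 253.8]
294 303 329 [489.3 -40.1 259.9]
```

```bash
python3 -m pendant '{"translation":[[0,0,0],[0,0,0],[0,0,0],[0,0,0],[0,0,0],[0,0,0],[0,0,0],[0,0,0]],"roll":[-0.1,-0.11,-0.11,-0.11,-0.1,-0.025,0,0],"hand":[255,255,255,255,255,255,255,255]}' 40
python3 -m pendant '{"translation":[[9,6.9,0],[18,13.7,0],[22,16.8,0],[22,16.8,0],[22,16.8,0],[22,16.8,0],[22,16.8,0],[22,16.8,0]],"roll":[0,0,0,0,0,0,0,0],"hand":[255,255,255,255,255,255,255,255]}'
python3 -m pendant '{"translation":[[22,16.8,0],[22,16.8,0],[22,16.8,0],[18,13.7,0],[12,9.2,0],[7,5.3,0],[4.2,3.3,0],[0,0,0]],"roll":[0,0,0,0,0,0,0,0],"hand":[255,255,255,255,255,255,255,255]}'
python3 -m pendant '{"translation":[[0,0,0],[0,0,10],[0,0,20],[0,0,20],[0,0,20],[0,0,15],[0,0,8],[0,0,0]],"roll":[0,0,0,0,0,0,0,0],"hand":[255,255,255,255,255,255,255,255]}'
python3 -m pendant '{"translation":[[0,0,0],[0,0,0],[0,0,0],[0,0,0],[0,0,0],[0,0,0],[0,0,0],[0,0,0]],"roll":[0,0,0,0,0,0,0,0],"hand":[255,255,255,255,255,255,255,255]}'
python3 - <<'E'
from h import *
f=env.grab_frame('wrist')
cv2.imwrite('pics/st.png',cv2.resize(f['frame'][180:320,250:390,::-1],None,fx=4,fy=4,interpolation=cv2.INTER_CUBIC))
P,u,v=world(f)
k=(P[:,2]>45)&(P[:,2]<55)&(abs(P[:,0]-517)<60)&(abs(P[:,1]-286)<60); q=P[k]
print(cv2.minAreaRect(q[:,:2].astype(np.float32)))
E
```

```text
time_s: 28.0
ee_pos: [490.4, -48.2, 230.8]
ee_rot: [-180.0, -0.0, 122.7]
force: [-0.8, -0.7, -0.3]
gripper_width: 15.7
gripper_force: 40.0
time_s: 28.67
ee_pos: [506.0, 153.4, 231.2]
ee_rot: [180.0, -0.0, 122.8]
force: [0.6, -0.5, -0.5]
gripper_width: 15.7
gripper_force: 40.0
time_s: 29.33
ee_pos: [516.9, 286.1, 231.0]
ee_rot: [-180.0, 0.0, 122.8]
force: [-0.1, 0.2, -0.7]
gripper_width: 15.9
gripper_force: 40.0
time_s: 30.0
ee_pos: [515.8, 284.1, 135.9]
ee_rot: [-179.7, -0.0, 122.8]
force: [-0.9, 0.3, -0.2]
gripper_width: 15.7
gripper_force: 40.0
time_s: 30.67
ee_pos: [517.1, 285.7, 138.3]
ee_rot: [180.0, 0.0, 122.8]
force: [-0.8, -1.3, -1.7]
gripper_width: 16.0
gripper_force: 40.0
((512.796875, 290.309814453125), (64.1973876953125, 53.559532165527344), 33.4957275390625)
```

View pics/st.png

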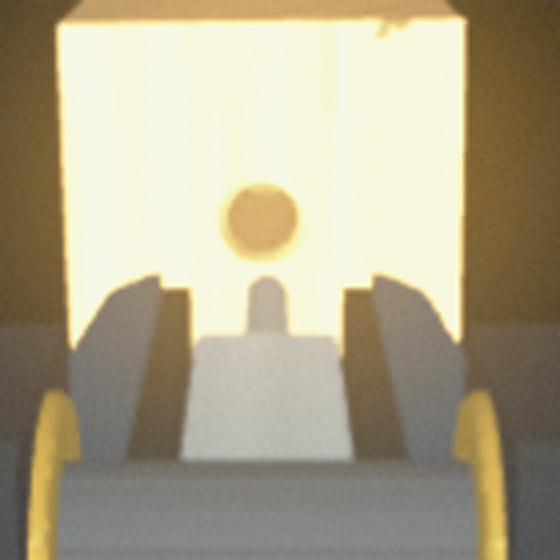

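Hole at crop (261,221), pin at 267: about 0.9 mm to the right, agreeing with the recorded grasp pose. Correcting and inserting.

```bash
python3 -m pendant '{"translation":[[0.5,-0.9,0],[0,0,5],[0,0,8],[0,0,8],[0,0,6],[0,0,3],[0,0,0],[0,0,0]],"roll":[0,0,0,0,0,0,0,0],"hand":[255,255,255,255,255,255,255,255]}'
python3 -m pendant '{"translation":[[0,0,2],[0,0,2],[0,0,2],[0,0,3],[0,0,3],[0,0,3],[0,0,0],[0,0,0]],"roll":[0,0,0,0,0,0,0,0],"hand":[255,255,255,255,255,255,255,255]}'
```

```text
time_s: 31.38
ee_pos: [516.0, 285.5, 107.9]
ee_rot: [-180.0, 0.0, 122.8]
force: [0.5, 0.5, -1.2]
gripper_width: 16.0
gripper_force: 40.0
time_s: 32.05
ee_pos: [515.9, 285.5, 92.9]
ee_rot: [-180.0, 0.0, 122.8]
force: [0.3, -0.8, -0.4]
gripper_width: 15.5
gripper_force: 40.0
```

In the hole with no force (tip at 44 mm). On down to about 58, then by steps.

```bash
python3 -m pendant '{"translation":[[0,0,4],[0,0,5],[0,0,6],[0,0,6],[0,0,6],[0,0,4],[0,0,2],[0,0,0]],"roll":[0,0,0,0,0,0,0,0],"hand":[255,255,255,255,255,255,255,255]}'
python3 -m pendant '{"translation":[[0,0,1],[0,0,1],[0,0,0.5],[0,0,0],[0,0,0],[0,0,0],[0,0,0],[0,0,0]],"roll":[0,0,0,0,0,0,0,0],"hand":[255,255,255,255,255,255,255,255]}'
```

```text
time_s: 32.72
ee_pos: [515.7, 285.4, 59.5]
ee_rot: [-179.9, -0.0, 122.8]
force: [0.5, 0.3, -0.2]
gripper_width: 15.7
gripper_force: 40.0
time_s: 33.38
ee_pos: [516.1, 285.6, 57.8]
ee_rot: [180.0, 0.0, 122.8]
force: [-0.9, -0.5, -0.5]
gripper_width: 15.8
gripper_force: 40.0
```

```bash
python3 -m pendant '{"translation":[[0,0,0.4],[0,0,0],[0,0,0.3],[0,0,0],[0,0,0],[0,0,0],[0,0,0],[0,0,0]],"roll":[0,0,0,0,0,0,0,0],"hand":[255,255,255,255,255,255,255,255]}' 10
python3 -m pendant '{"translation":[[0,0,0],[0,0,0],[0,0,0],[0,0,0],[0,0,0],[0,0,0],[0,0,0],[0,0,0]],"roll":[0,0,0,0,0,0,0,0],"hand":[200,190,180,170,160,120,60,0]}'
python3 -m pendant '{"translation":[[0,0,0],[0,0,0],[0,0,0],[0,0,0],[0,0,0],[0,0,0],[0,0,0],[0,0,0]],"roll":[0,0,0,0,0,0,0,0],"hand":[0,0,0,0,0,0,0,0]}'
python3 -m pendant '{"translation":[[0,0,-3],[0,0,-8],[0,0,-15],[0,0,-25],[0,0,-25],[0,0,-25],[0,0,-25],[0,0,-25]],"roll":[0,0,0,0,0,0,0,0],"hand":[0,0,0,0,0,0,0,0]}'
python3 -m pendant '{"translation":[[0,0,-25],[0,0,-20],[0,0,-10],[0,0,0],[0,0,0],[0,0,0],[0,0,0],[0,0,0]],"roll":[0,0,0,0,0,0,0,0],"hand":[0,0,0,0,0,0,0,0]}'
python3 - <<'E'
from h import *
f=env.grab_frame('wrist'); P,u,v=world(f)
for lo,hi in [(45,55),(96,106)]:
    k=(P[:,2]>lo)&(P[:,2]<hi)&(abs(P[:,0]-517)<60)&(abs(P[:,1]-286)<60); q=P[k]
    print(lo,len(q),q.mean(0),cv2.minAreaRect(q[:,:2].astype(np.float32)))
f=env.grab_frame('top'); r=env.regions_of(f,'cassette')
for q in r[:2]:
    Q,_,_=world(f,q['pixels']); print(q['score'],np.percentile(Q,[1,99],axis=0).round(1))
E
```

```text
time_s: 34.05
ee_pos: [516.0, 285.6, 57.0]
ee_rot: [-180.0, 0.0, 122.8]
force: [1.1, 0.7, -0.4]
gripper_width: 16.3
gripper_force: 10.0
time_s: 34.72
ee_pos: [516.0, 285.6, 57.0]
ee_rot: [-180.0, 0.0, 122.8]
force: [0.2, 0.0, -0.8]
gripper_width: 51.4
gripper_force: 0.0
time_s: 35.38
ee_pos: [516.0, 285.6, 57.0]
ee_rot: [-180.0, 0.0, 122.8]
force: [0.5, 0.2, 0.1]
gripper_width: 91.3
gripper_force: 0.0
time_s: 36.05
ee_pos: [515.9, 285.5, 210.2]
ee_rot: [179.9, 0.0, 122.8]
force: [0.6, -0.5, -0.4]
gripper_width: 91.4
gripper_force: 0.0
time_s: 36.72
ee_pos: [515.5, 285.3, 261.5]
ee_rot: [-179.8, -0.0, 122.8]
force: [-0.2, -0.8, 0.0]
gripper_width: 91.3
gripper_force: 0.0
45 4108 [515.27847159 287.27333455  49.35354387] ((515.9310913085938, 285.68292236328125), (64.08694458007812, 64.6395034790039), 33.94940948486328)
96 388 [515.41112521 285.85607966  99.3479165 ] ((515.4244995117188, 285.5086669921875), (15.6748685836792, 15.87586784362793), 32.96085739135742)
0.72 [[475.9 -77.   25.2]
 [548.9 -19.4  52.7]]
```

The pin is back upright (top at 100 mm, centred over the hole), and the cassette is out. Handing in.

```bash
python3 -c "
from workcell import env
print(env.job_done())"
```

```text
the job is handed in; nothing more can be done
None
```

I handed the job in at about 37 s; it gave no verdict. By the last camera check, the cassette is about 36 mm out at its stop and the pin tool stands upright in its stand. The arm is clear, and the pressing and pushing forces I read while the pin was in the recess peaked at about 10 N.

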